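# Dock the vial tray and latch it

### The arm

A 6-joint arm with a two-finger parallel gripper is mounted at the origin on a cart in front of the work surface, level with it; the furniture and walls round the work are solid. World frame = base frame: x ahead of the robot, y to its left, z up, the work surface at z = 0. Lengths are in m, angles in degrees, forces in N, time in s.
With the tool pointing down it reaches from about 0.4 to 0.825 m from the base axis. Payload 7 kg.
Tool frame: the origin (TCP) lies at the very end of the fingers, on their centre line; the grasp point (between the pads) lies 19 mm behind it; z points along the fingers, y is the line along which they close (so a half turn about z gives the same grasp; the last joint's range is limited). The gripper opens to 88 mm and grips with 3 to 60 N. Pads are 19 mm wide; open, the fingers measure 130 mm over their backs; the gripper's body (78 mm by 193 mm) begins 47 mm behind the grasp point.
Start: joints at [81.71, 20.546, 0.682, 0, -70.136, -16.507], TCP at [0.283, 0.613, 0.227] pointing down, gripper open.
Joint ranges: [-176.03, 176.03], [-82.01, 121.73], [-58.28, 71.71], [-173.87, 95.51], [-174.79, -0.11], [-173.66, 173.66]. Speed limits (degrees/s): [136.94, 136.94, 172.46, 180, 180, 180].

### API

Orientations are given as [roll, pitch, yaw] about the fixed x, y, z axes, in that order (R = Rz(yaw) Ry(pitch) Rx(roll)).
In Python, from plant import r gives the robot as it stands. The module is installed in compiled form; this text tells all that it offers.
- The arm moves only by the tool jog_arm, never from a script. Its arguments are lists of equal length, an entry for each row: "travel": the shift along the tool's x, y, z each as a share of 50 cm, from -1 to 1, a list of three; "dr": the turn, a rotation vector about the tool's x, y, z each as a share of 360 degrees, from -1 to 1, a list of three; "claw": the opening, from 0 (shut) to 1 (fully open). A call has exactly 10 rows; each row is the pose to reach, as a shift and turn from the pose commanded when the call began, along the tool's axes at that moment, turning the shorter way round; what a row does not reach only later rows make up. A row lasts 1/8 s, in which the tool goes at most 62.5 mm and 10.7 degrees, less where a joint would pass 70% of its speed; a pose out of reach is approached as far as the arm can. A call with a number of a shift or a turn outside -1 to 1 is refused whole. A call with a gripper value outside its range is refused whole. The fingers move at their own pace and stop on an object; "newtons" is the grip in N (left out, the last holds). Time passes only in rows, so rows that repeat a pose let the fingers close, or fill a call up. It gives the time, the measured TCP pose, the force, the opening and the grip force at its end, in the units of the state.
- r.get_state(): the state, without advancing time (a new reading comes with each control period).
- r.capture(name): name is "side" or "top"; returns a dict with "pixels" (400x640x3 uint8, red, green, blue), "range_z" (400x640 float32, m along the optical axis (not along the pixel's ray), 0 where there is no reading), "fx", "fy", "cx", "cy" (pixels), "dist_coeffs" ([k1, k2, p1, p2, k3] as OpenCV has them; the pictures are not rectified), "position" and "attitude" of the camera in the world. Camera axes: x right, y up, looking along -z (the intrinsics and any distortion apply to the point x, -y, -z); pixel columns grow to the right and rows downward; lengths in m; the calibration is good to about 2 mm. A picture is of the moment at which its call begins.
- r.close_job(): hands the job in; it is judged then, once.
Trained networks look in the newest picture that a camera, given by its name, has taken for a name from the list of things; names that differ only in an ending like _2 or _b are one class to them, and where a whole thing is asked for, a point or a joint stands for the part that bears it (a point fixed in the world has none). Each returns a list of dicts, best first, with "conf" (0 to 1); they miss things now and then, are a little off and sometimes report something else, mostly with a low value. They report only what shows in the picture. A call takes as long as a camera call.
- r.boxes_of(name, camera): "extent" ([left, top, right, bottom] in pixels, round what is visible of it).
- r.regions_of(name, camera): "pixels" (400x640 bool, what is visible of it) and "extent" ([left, top, right, bottom] in pixels, round what is visible of it).
- r.tip_of(name, camera): "at" ([column, row] in pixels: a listed point, or the origin of a listed thing).
The state is a dict: "time_s": time; "joints": joint angles; "qd": joint speeds; "joint_torque": joint torques, N m; "tcp_pos": TCP position; "eef_rot": TCP orientation; "contact_force": force on the tool from outside, world axes, zero at the start; "moment": the same for the moment, N m; "gripper_width": finger opening in m; "gripper_force": force on a finger pad.
Only numpy, scipy, OpenCV 4.12 (cv2) and the standard library are available. Lean on these libraries where they do the work, as an engineer would, in place of code of your own. Each camera call takes 0.05 s, during which the arm holds its last target. There are 200 camera calls.

### The job

Load the blue vial tray into its dock: push it along the rails with the fingertips until you feel it drop into its locating notches and it sits down flat. Then push the lever with the yellow knob round until it lies fully across the tray's rear lip and locks the tray in. This is pushing work only: lift nothing, keep the vials standing in the tray, and leave the other things on the table where they are.

Things in the scene. Friction and masses are not known exactly. Their poses are not given: they have to be found in the camera images.
- dock: Fixed tray dock: dark base plate 320 x 120 x 6 mm (x -155 to +165 mm), two bright rails along x, a bright fence outside each. Origin on the table on the centre line, z up, x = direction in which the tray is pushed home. Rail tops 20 mm above the table, 24 to 49.5 mm either side of the centre line; only the base plate between. Fences: 49.5 to 56 mm from the centre line, tops 36 mm above the table.
- tray: Loose blue tray on the dock's rails, 0.32 to 0.52 kg: block 126 (x) x 96 (y) x 24 mm high with 3 x 4 pockets; at its rear (-x) a lip 16 mm deep, 96 wide, 18 high. Origin: centre of the block's underside, axes as the dock's. Riding on its four feet (8 mm) the origin is 28 mm above the table; dropped home it is at 20 mm, the block flat on the rails. Side play 1.5 mm. About 1 to 3 N slides it.
- tray_lip (a point): Centre of the rear face of the tray's lip (black pad, where to push), 79 mm behind the tray's origin and 9 mm above it; the face is 96 mm wide and reaches 9 mm above and below this point. Push towards the dock's +x.
- seat (a point): Point fixed on the dock where the tray's origin lies when home: 70 mm along the dock's x, 20 mm above the table. Each foot has its own notch, 14 mm long and 14 deep, for a foot 10 mm long: the tray drops 8 mm when its origin comes within 2 mm of here, and the notch ends stop it. It starts 70 to 120 mm short. Above about 0.1 m/s it can skip them; a cross stop stands 20 mm beyond.
- latch_pivot (a point): Upright pivot axis of the latch lever, fixed on the dock, at x = -1 mm, y = +66 mm of the dock (outside the left fence), at the height of the lever's underside, 41 mm above the table; the pivot's head ends 50 mm above the table.
- latch_knob (a point): Middle of the yellow knob on the lever's free end, 62 mm from the pivot, 58 mm above the table. The knob is upright and round, 14 mm across, from 46 to 70 mm above the table. The steel lever below it is 12 mm wide, from 41 to 46 mm above the table.
- latch (a joint): Latch lever angle (rad). 0: open, pointing from the pivot to the dock's -x. It grows counterclockwise seen from above: the knob goes to the dock's -y, then +x, to a stop at 1.57, where the lever lies square across the lip, knob near the centre line. Starts at -0.3 to 0. Stays where left; about 0.7 N at the knob moves it. Clears a home tray's lip by 3 mm; a tray still up on its feet blocks it.
- vial_a: Loose crimped glass vial, 23 mm across, 46 mm tall, white cap, standing in a pocket of the tray; origin at the centre of its foot, z up the vial. In its pocket its origin is 6 mm above the tray's origin.
- vial_b: Loose crimped glass vial, 23 mm across, 46 mm tall, white cap, standing in a pocket of the tray; origin at the centre of its foot, z up the vial. In its pocket its origin is 6 mm above the tray's origin.
- vial_c: Loose crimped glass vial, 23 mm across, 46 mm tall, white cap, standing in a pocket of the tray; origin at the centre of its foot, z up the vial. In its pocket its origin is 6 mm above the tray's origin.
- vial_d: Loose crimped glass vial, 23 mm across, 46 mm tall, white cap, standing in a pocket of the tray; origin at the centre of its foot, z up the vial. In its pocket its origin is 6 mm above the tray's origin.
- timer: Bystander: white bench timer, 66 x 66 x 19 mm, flat on the table; origin under its centre.
- septa_tin: Bystander: round white tin, 66 mm across, 26 mm high; origin under its centre.
- tape_roll: Bystander: roll of beige tape lying flat, 105 mm across, 25 mm high; origin under its centre.
- spare_vial: Bystander: a loose crimped vial standing on the table, 23 mm across, 46 mm tall; origin under its centre.
- wash_bottle: Bystander: white bottle with a red cap, 52 mm across, 120 mm tall; origin under its centre.
- marker: Bystander: red and white marker lying on the table, 135 mm long (its y), 17 mm thick; origin under its centre.
- screwdriver: Bystander: screwdriver with a red handle lying on the table, 190 mm long (its y), 25 mm thick; origin under its centre.

How it is judged (in metres and radians):
On the way, in this order (a step that is already met when the one before it is completed fails the run):
1. the tray has dropped into its notches and lies flat on the rails, with the latch still open (z of tray in the frame of dock between 0.0175 and 0.0225 m and x of tray in the frame of dock between 0.065 and 0.075 m and y of tray in the frame of dock between -0.004 and 0.004 m and angle between tray's own z axis and vertical below 0.03 rad and value of joint latch below 0.4 rad), for 0.3 s.
2. the latch lever lies across the lip of the seated tray (z of tray in the frame of dock between 0.0175 and 0.0225 m and x of tray in the frame of dock between 0.065 and 0.075 m and y of tray in the frame of dock between -0.004 and 0.004 m and angle between tray's own z axis and vertical below 0.03 rad and value of joint latch above 1.38 rad), for 0.2 s.
At the end, for the whole second after the job is handed in: The tray lies flat on the rails in its notches (origin 17.5 to 22.5 mm above the table, within 5 mm of its seat along the rails and 4 mm across, tilted less than 0.03 rad), at rest; the latch stands at more than 1.38 rad (fully across is 1.57); all four vials stand upright in their pockets (all of step 2 and linear speed of tray below 0.01 m/s and angle between each of vial_a, vial_b, vial_c, vial_d's own z axis and vertical below 0.2 rad and z of each of vial_a, vial_b, vial_c, vial_d in the frame of tray below 0.01 m); the robot touches nothing.
It fails at once if the tray is lifted off its rails or tipped (z of tray in the frame of dock above 0.036 m or angle between tray's own z axis and vertical above 0.15 rad).
It fails at once if a vial is lifted in its pocket or tipped over (z of any of vial_a, vial_b, vial_c, vial_d in the frame of tray above 0.016 m or angle between any of vial_a, vial_b, vial_c, vial_d's own z axis and vertical above 0.35 rad).
It fails at once if something else on the table is moved by more than 15 mm (distance of any of timer, septa_tin, tape_roll, spare_vial, wash_bottle, marker, screwdriver from where it was at the start of the episode above 0.015 m).
It also fails if it takes over 48 s, if anything falls off the work surface, if the arm or the gripper's body presses on something with over 40 N, if the wrist force passes 120 N, or if a joint passes its speed limit or range.

## Working session

There is one attempt and no reset: what is moved stays moved. The work goes in short steps, Python scripts to look and compute and a tool call to move; the robot and the scene stay as the last step left them, time stands still between calls to the robot, and variables do not carry over. Pictures are saved under pics/ and viewed, at most 10 in all, crops included, and the job is handed in when it is done.

Besides the shell and the picture viewer there is one more tool, called after "Request:" by a JSON object that holds its "name" and its "arguments". jog_arm: Moves the arm, as the interface text tells. Its arguments: {"type":"object","properties":{"travel":{"type":"array"},"dr":{"type":"array"},"claw":{"type":"array"},"newtons":{"type":"number"}},"required":["travel","dr","claw"]}

```bash
mkdir -p pics; cat > h.py <<'E'
import numpy as np, cv2
from plant import r
from scipy.spatial.transform import Rotation as R
def camR(c):
    a=np.array(c["attitude"],float)
    if a.shape==(3,3): return a
    if a.size==4: return R.from_quat(a).as_matrix()
    return R.from_euler('xyz',a,degrees=True).as_matrix()
def ray(c,uv):
    K=np.array([[c["fx"],0,c["cx"]],[0,c["fy"],c["cy"]],[0,0,1]])
    p=cv2.undistortPoints(np.array(uv,float).reshape(-1,1,2),K,np.array(c["dist_coeffs"],float)).reshape(-1,2)
    return np.c_[p[:,0],-p[:,1],-np.ones(len(p))]@camR(c).T
def atz(c,uv,z):
    d=ray(c,uv);o=np.array(c["position"]);return o+d*((z-o[2])/d[:,2])[:,None]
def cloud(c):
    v,u=np.mgrid[0:400,0:640]
    P=np.array(c["position"])+ray(c,np.c_[u.ravel(),v.ravel()])*c["range_z"].ravel()[:,None]
    P[c["range_z"].ravel()==0]=np.nan
    return P.reshape(400,640,3)
E
cat > a.py <<'E'
from h import *
for n in("top","side"):
    c=r.capture(n); print(n,c["position"],c["attitude"],c["fx"],c["dist_coeffs"])
    cv2.imwrite(f"pics/{n}0.png",c["pixels"][...,::-1])
    P=cloud(c)
    hz=dict(tray_lip=.037,seat=.02,latch_pivot=.041,latch_knob=.058,tray=.028,dock=0)
    for k,z in hz.items():
        for t in r.tip_of(k,n)[:2]:
            u,v=np.round(t["at"]).astype(int)
            print(k,round(t["conf"],2),np.round(t["at"]),atz(c,[t["at"]],z).round(4)[0],P[min(v,399),min(u,639)].round(4))
s=r.get_state();print(s)
E
python3 a.py
```

```text
top [0.26547009 0.1774693  1.46206418] [ 11.08334307  -0.71108635 -91.70733771] 450.72897673785286 [-0.09346853  0.          0.          0.          0.        ]
tray_lip 0.66 [289. 237.] [0.4063 0.2445 0.037 ] [0.4101 0.2445 0.0082]
seat 0.84 [275. 185.] [0.5804 0.287  0.02  ] [0.5829 0.2875 0.0085]
latch_pivot 0.93 [261. 210.] [0.4968 0.3311 0.041 ] [0.494  0.3298 0.05  ]
latch_knob 0.45 [265. 230.] [0.4306 0.3162 0.058 ] [0.4277 0.3157 0.0695]
tray 0.67 [282. 216.] [0.4759 0.2632 0.028 ] [0.4757 0.2646 0.0315]
dock 0.69 [282. 208.] [0.5073 0.2678 0.    ] [0.4941 0.2614 0.0776]
side [ 0.44200479 -0.71611271  0.82852644] [49.4980769   0.40987852 -5.50524883] 452.68391578893875 [-0.06007518  0.          0.          0.          0.        ]
tray_lip 0.95 [281. 200.] [0.415 0.222 0.037] [0.4128 0.2568 0.0067]
seat 0.69 [306. 194.] [0.4838 0.2579 0.02  ] [0.482  0.2197 0.0532]
seat 0.6 [338. 186.] [0.5758 0.2874 0.02  ] [0.5496 0.082  0.1845]
latch_pivot 0.81 [306. 174.] [0.489  0.3248 0.041 ] [0.4881 0.3102 0.0517]
latch_pivot 0.28 [285. 172.] [0.4289 0.3413 0.041 ] [0.4292 0.3108 0.063 
[... 267 characters left out ...]
2233 0.0471]
{'time_s': 0.7, 'joints': array([ 8.17111215e+01,  2.05439168e+01,  6.81577768e-01, -1.06104339e-03,
       -7.01354361e+01, -1.65074702e+01]), 'qd': array([-0.01490155,  0.08882829,  0.04687374,  0.02989693, -0.04941847,
        0.02934991]), 'joint_torque': array([-1.63774475e-03, -5.82165384e+01,  2.93252492e+01,  7.00139567e+00,
        1.25976521e-02, -7.13476510e-06]), 'tcp_pos': array([0.2830859 , 0.61274129, 0.2265826 ]), 'eef_rot': array([-1.79998150e+02,  1.58896350e-03, -2.47967092e+01]), 'contact_force': array([ 0.18030973, -0.23896656, -0.02340861]), 'moment': array([-0.03199376, -0.03472892,  0.05849217]), 'gripper_force': 0.0, 'gripper_width': 0.08725195918528718}
```

```bash
python3 - <<'E'
from h import *
a=cv2.imread("pics/top0.png")[130:280,190:390]; b=cv2.imread("pics/side0.png")
cv2.imwrite("pics/topc.png",cv2.resize(a,None,fx=4,fy=4,interpolation=cv2.INTER_CUBIC))
# cloud from both; fences tops z~.036, base plate z~.006
from plant import r
C=[]
for n in("top","side"):
    c=r.capture(n);P=cloud(c).reshape(-1,3)
    m=(P[:,0]>.3)&(P[:,0]<.75)&(P[:,1]>.1)&(P[:,1]<.45)
    P=P[m];C.append((n,P))
    t=np.deg2rad(13.7); 
    h=np.histogram(P[:,2],bins=np.arange(-.01,.11,.005));print(n,h[0])
    q=P[(P[:,2]>.003)&(P[:,2]<.09)]
    if n=="top":
        # base+fence footprint rect
        mask=np.zeros((400,640),np.uint8)
        for k in("dock","tray"):
            for g in r.regions_of(k,n)[:1]:
                print(k,g["conf"],g["extent"]);
                pp=cloud(c)[g["pixels"]];pp=pp[~np.isnan(pp[:,0])]
                rc=cv2.minAreaRect(pp[:,:2].astype(np.float32));print(rc)
np.savez("cl.npz",top=C[0][1],side=C[1][1])
E
```

```text
top [ 605 3846 4320 1070  198  344  376  112  302  429  185  354  423  120
   35   27   25   77   77    9   11    9    9]
dock 0.77 [247.6, 152.9, 316.3, 255.8]
((0.5138133764266968, 0.2813393771648407), (0.3226872980594635, 0.14645886421203613), 17.756290435791016)
tray 0.76 [261.5, 195.8, 303.7, 238.1]
((0.4808352589607239, 0.2581080198287964), (0.14161980152130127, 0.09728413820266724), 17.010251998901367)
side [ 153 2173 1393  287  137  285  215  147  232  261  243  336  432   60
   83   39   56  125   55   15   17   11   13]
```

View pics/topc.png

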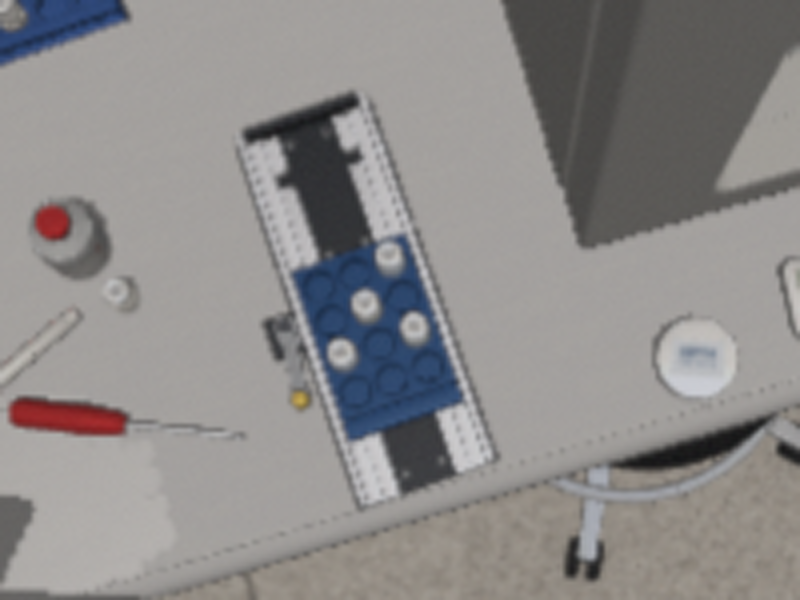

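View pics/side0.png

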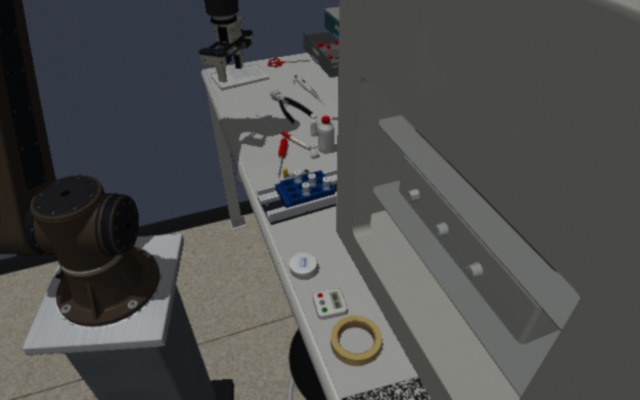

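View pics/top0.png

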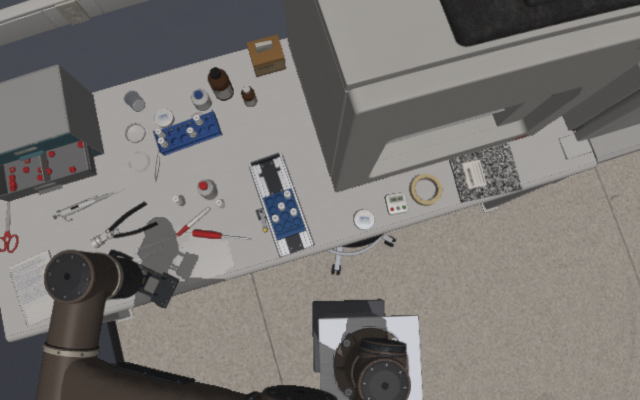

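```bash
cat > fit.py <<'E'
from h import *
from scipy.optimize import differential_evolution as DE
d=np.load("cl.npz")
def H(X,Y,s):
    z=np.zeros_like(X);a=np.abs(Y)
    i=(X>-.155)&(X<.165)
    z[i&(a<.06)]=.006; z[i&(a>.024)&(a<.0495)]=.02; z[i&(a>.0495)&(a<.056)]=.036
    t=(a<.048); z[t&(X>s-.063)&(X<s+.063)]=.052; z[t&(X>s-.079)&(X<=s-.063)]=.046
    return z
def cost(p,P):
    c,sn=np.cos(p[2]),np.sin(p[2]);dx=P[:,0]-p[0];dy=P[:,1]-p[1]
    X=c*dx+sn*dy;Y=-sn*dx+c*dy
    g=(Y<.064)&(np.abs(X)<.2)&(P[:,2]<.06) | (Y<.1)&(P[:,2]<.03)
    m=(Y>.066)&(P[:,2]>.015) | (X>.15)
    e=np.minimum(np.abs(P[:,2]-p[4]-H(X,Y,p[3])),.01); e[m|(P[:,2]>.06)]=.004
    return e.mean()
for n in("top","side"):
    P=d[n];P=P[(P[:,0]<.7)&(P[:,1]>.15)&(P[:,1]<.42)&(P[:,2]<.2)]
    o=DE(cost,[(.47,.54),(.24,.30),(.2,.4),(-.06,.01),(-.003,.003)],args=(P,),seed=1,popsize=20,maxiter=150)
    x,y,t=o.x[:3];f=lambda a,b:np.round([x+a*np.cos(t)-b*np.sin(t),y+a*np.sin(t)+b*np.cos(t)],4)
    print(n,o.x.round(4),np.rad2deg(t),o.fun,"seat",f(.07,0),"pivot",f(-.001,.066),"lip",f(o.x[3]-.079,0))
# colour: blue & yellow blobs
for n in("top","side"):
    c=r.capture(n);h=cv2.cvtColor(c["pixels"],cv2.COLOR_RGB2HSV)
    y=(h[...,0]>18)&(h[...,0]<32)&(h[...,1]>130)&(h[...,2]>90)
    k=r.tip_of("latch_knob",n)[0]["at"];v,u=np.nonzero(y);g=np.hypot(u-k[0],v-k[1])<12
    uv=np.array([u[g].mean(),v[g].mean()]);print(n,"knob",uv,g.sum(),atz(c,[uv],.062).round(4))
E
python3 fit.py
```

```text
top [ 0.5139  0.2691  0.3175 -0.0262 -0.    ] 18.191319738351908 0.003806490540302911 seat [0.5804 0.291 ] pivot [0.4923 0.3315] lip [0.4139 0.2363]
side [ 0.5109  0.2696  0.3255 -0.0255 -0.001 ] 18.64916562012111 0.005139941102833609 seat [0.5772 0.292 ] pivot [0.4888 0.3319] lip [0.4119 0.2362]
top knob [264.88888889 229.33333333] 9 [[0.4307 0.3168 0.062 ]]
side knob [284.33333333 170.38888889] 18 [[0.4276 0.32   0.062 ]]
```

Request:
{"name": "jog_arm", "arguments": {"travel": [[0.06, 0.07, 0], [0.12, 0.145, 0], [0.18, 0.22, 0], [0.24, 0.295, 0], [0.31, 0.37, 0], [0.37, 0.445, 0], [0.43, 0.52, 0], [0.48, 0.59, 0.05], [0.507, 0.616, 0.13], [0.507, 0.616, 0.214]], "dr": [[0, 0, -0.02], [0, 0, -0.04], [0, 0, -0.06], [0, 0, -0.08], [0, 0, -0.1], [0, 0, -0.12], [0, 0, -0.12], [0, 0, -0.12], [0, 0, -0.12], [0, 0, -0.12]], "claw": [0, 0, 0, 0, 0, 0, 0, 0, 0, 0]}}

```text
time_s: 2.35
tcp_pos: [0.3846, 0.2259, 0.1193]
eef_rot: [-179.9, -0.1, 18.3]
contact_force: [-0.2, 0.7, -0.7]
gripper_width: 0.0005
gripper_force: 0.0
```

Request:
{"name": "jog_arm", "arguments": {"travel": [[0, 0, 0.06], [0, 0, 0.12], [0, 0, 0.16], [0, 0, 0.184], [0, 0, 0.184], [0.008, 0, 0.184], [0.016, 0, 0.184], [0.022, 0, 0.184], [0.022, 0, 0.184], [0.022, 0, 0.184]], "dr": [[0, 0, 0], [0, 0, 0], [0, 0, 0], [0, 0, 0], [0, 0, 0], [0, 0, 0], [0, 0, 0], [0, 0, 0], [0, 0, 0], [0, 0, 0]], "claw": [0, 0, 0, 0, 0, 0, 0, 0, 0, 0]}}

```text
time_s: 3.6
tcp_pos: [0.3945, 0.2302, 0.0276]
eef_rot: [-180.0, -0.0, 18.4]
contact_force: [-0.4, 0.8, -0.1]
gripper_width: 0.0001
gripper_force: 0.0
```

```bash
python3 - <<'E'
from h import *
c=r.capture("top");cv2.imwrite("pics/t1.png",cv2.resize(c["pixels"][160:280,220:360,::-1],None,fx=5,fy=5,interpolation=cv2.INTER_CUBIC))
E
```

```text
(no output)
```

View pics/t1.png

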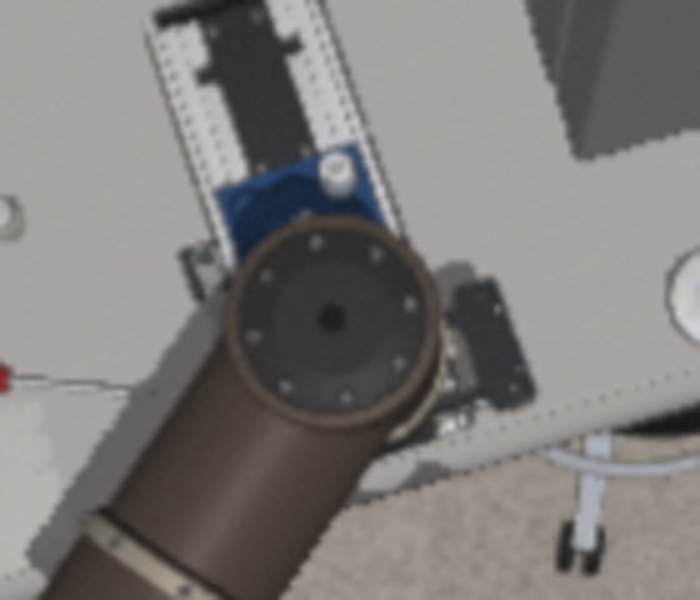

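The picture shows the wrist over the rear of the dock, with the tray's front edge still at about (290,165) in the crop and the rails clear ahead. There is no contact yet, so I'll push slowly.

Request:
{"name": "jog_arm", "arguments": {"travel": [[0.01, 0, 0], [0.02, 0, 0], [0.03, 0, 0], [0.04, 0, 0], [0.05, 0, 0], [0.06, 0, 0], [0.07, 0, 0], [0.08, 0, 0], [0.09, 0, 0], [0.1, 0, 0]], "dr": [[0, 0, 0], [0, 0, 0], [0, 0, 0], [0, 0, 0], [0, 0, 0], [0, 0, 0], [0, 0, 0], [0, 0, 0], [0, 0, 0], [0, 0, 0]], "claw": [0, 0, 0, 0, 0, 0, 0, 0, 0, 0]}}

```text
time_s: 4.9
tcp_pos: [0.4422, 0.2462, 0.0275]
eef_rot: [180.0, 0.0, 18.4]
contact_force: [-2.3, 0.0, -1.0]
gripper_width: 0.0004
gripper_force: 0.8
```

Request:
{"name": "jog_arm", "arguments": {"travel": [[0.008, 0, 0], [0.016, 0, 0], [0.024, 0, 0], [0.032, 0, 0], [0.04, 0, 0], [0.048, 0, 0], [0.056, 0, 0], [0.064, 0, 0], [0.072, 0, 0], [0.08, 0, 0]], "dr": [[0, 0, 0], [0, 0, 0], [0, 0, 0], [0, 0, 0], [0, 0, 0], [0, 0, 0], [0, 0, 0], [0, 0, 0], [0, 0, 0], [0, 0, 0]], "claw": [0, 0, 0, 0, 0, 0, 0, 0, 0, 0]}}

```text
time_s: 6.15
tcp_pos: [0.4801, 0.2588, 0.0276]
eef_rot: [180.0, 0.0, 18.4]
contact_force: [-1.9, -0.6, -0.4]
gripper_width: 0.0002
gripper_force: 1.0
```

Request:
{"name": "jog_arm", "arguments": {"travel": [[0.003, 0, 0], [0.006, 0, 0], [0.009, 0, 0], [0.012, 0, 0], [0.015, 0, 0], [0.018, 0, 0], [0.021, 0, 0], [0.024, 0, 0], [0.026, 0, 0], [0.026, 0, 0]], "dr": [[0, 0, 0], [0, 0, 0], [0, 0, 0], [0, 0, 0], [0, 0, 0], [0, 0, 0], [0, 0, 0], [0, 0, 0], [0, 0, 0], [0, 0, 0]], "claw": [0, 0, 0, 0, 0, 0, 0, 0, 0, 0]}}

```text
time_s: 7.4
tcp_pos: [0.4921, 0.2627, 0.0276]
eef_rot: [180.0, 0.0, 18.4]
contact_force: [-4.0, -0.6, 1.7]
gripper_width: 0.0003
gripper_force: 1.9
```

Request:
{"name": "jog_arm", "arguments": {"travel": [[0.002, 0, 0], [0.004, 0, 0], [0.006, 0, 0], [0.008, 0, 0], [0.008, 0, 0], [0.008, 0, 0], [0.008, 0, 0], [0.008, 0, 0], [0.008, 0, 0], [0.008, 0, 0]], "dr": [[0, 0, 0], [0, 0, 0], [0, 0, 0], [0, 0, 0], [0, 0, 0], [0, 0, 0], [0, 0, 0], [0, 0, 0], [0, 0, 0], [0, 0, 0]], "claw": [0, 0, 0, 0, 0, 0, 0, 0, 0, 0]}}

```text
time_s: 8.65
tcp_pos: [0.4944, 0.2633, 0.0274]
eef_rot: [180.0, 0.2, 18.4]
contact_force: [-11.4, -1.3, 7.4]
gripper_width: 0.0003
gripper_force: 5.6
```

Force rose to 11 N and the motion stalled, so the tray looks to be against the notch ends. I'll back off and check.

Request:
{"name": "jog_arm", "arguments": {"travel": [[-0.01, 0, 0], [-0.03, 0, 0], [-0.06, 0, 0], [-0.06, 0, -0.06], [-0.06, 0, -0.12], [-0.1, 0.0, -0.2], [-0.16, 0, -0.26], [-0.22, 0, -0.3], [-0.24, 0, -0.3], [-0.24, 0, -0.3]], "dr": [[0, 0, 0], [0, 0, 0], [0, 0, 0], [0, 0, 0], [0, 0, 0], [0, 0, 0], [0, 0, 0], [0, 0, 0], [0, 0, 0], [0, 0, 0]], "claw": [0, 0, 0, 0, 0, 0, 0, 0, 0, 0]}}

```text
time_s: 9.9
tcp_pos: [0.3816, 0.226, 0.1774]
eef_rot: [-180.0, -0.0, 18.5]
contact_force: [0.1, 0.9, -0.1]
gripper_width: 0.0006
gripper_force: 0.0
```

```bash
python3 - <<'E'
from h import *
for n in("top","side"):
    c=r.capture(n);P=cloud(c)
    t=np.deg2rad(18.35);d=P-np.array([.5125,.2693,0])
    X=d[...,0]*np.cos(t)+d[...,1]*np.sin(t);Y=-d[...,0]*np.sin(t)+d[...,1]*np.cos(t);Z=P[...,2]
    h=cv2.cvtColor(c["pixels"],cv2.COLOR_RGB2HSV)
    b=(h[...,0]>100)&(h[...,0]<130)&(h[...,1]>120)&(np.abs(Y)<.06)&(np.abs(X)<.2)
    print(n,b.sum(),"X",np.nanpercentile(X[b],[1,10,50,90,99]).round(3),"Z",np.nanpercentile(Z[b],[10,25,50,75,90,97]).round(4))
    for a in np.arange(-.02,.14,.02):
        g=b&(X>a)&(X<a+.02)
        if g.sum(): print(round(a,2),g.sum(),np.nanpercentile(Z[g],[50,80,90]).round(4))
    for k in("tray_lip","latch_knob","tray","latch_pivot"):
        print(k,[(round(q["conf"],2),np.round(q["at"]),atz(c,[q["at"]],{"tray_lip":.029,"tray":.02,"latch_knob":.058,"latch_pivot":.041}[k])[0].round(4)) for q in r.tip_of(k,n)[:1]])
    im=c["pixels"][160:280,220:360] if n=="top" else c["pixels"][140:230,250:370]
    cv2.imwrite(f"pics/{n}2.png",cv2.resize(im[...,::-1],None,fx=5,fy=5,interpolation=cv2.INTER_CUBIC))
E
```

```text
top 599 X [0.021 0.034 0.084 0.125 0.132] Z [0.0245 0.0274 0.0387 0.044  0.0464 0.0484]
0.0 6 [0.0446 0.0453 0.0454]
0.02 125 [0.0315 0.0432 0.0451]
0.04 72 [0.0426 0.0448 0.0467]
0.06 78 [0.0428 0.0454 0.047 ]
0.08 133 [0.0322 0.0439 0.0462]
0.1 93 [0.0399 0.0453 0.0465]
0.12 92 [0.037  0.0448 0.0465]
tray_lip [(0.89, array([282., 208.]), array([0.5008, 0.2641, 0.029 ]))]
latch_knob []
tray [(0.93, array([273., 189.]), array([0.5659, 0.2934, 0.02  ]))]
latch_pivot [(0.68, array([262., 209.]), array([0.498 , 0.3275, 0.041 ]))]
side 519 X [-0.01  -0.007  0.02   0.047  0.077] Z [0.03   0.0358 0.039  0.0431 0.0448 0.0459]
-0.02 105 [0.0367 0.0383 0.0395]
0.0 153 [0.0409 0.0444 0.0452]
0.02 173 [0.0389 0.0433 0.0447]
0.04 57 [0.0428 0.0441 0.0449]
0.06 26 [0.043  0.0448 0.0463]
0.08 2 [0.0343 0.038  0.0392]
tray_lip [(0.97, array([316., 193.]), array([0.5126, 0.2518, 0.029 ]))]
latch_knob []
tray [(0.81, array([337., 186.]), array([0.5736, 0.2881, 0.02  ]))]
latch_pivot [(0.87, array([304., 171.]), array([0.4842, 0.3388, 0.041 ]))]
```

View pics/top2.png

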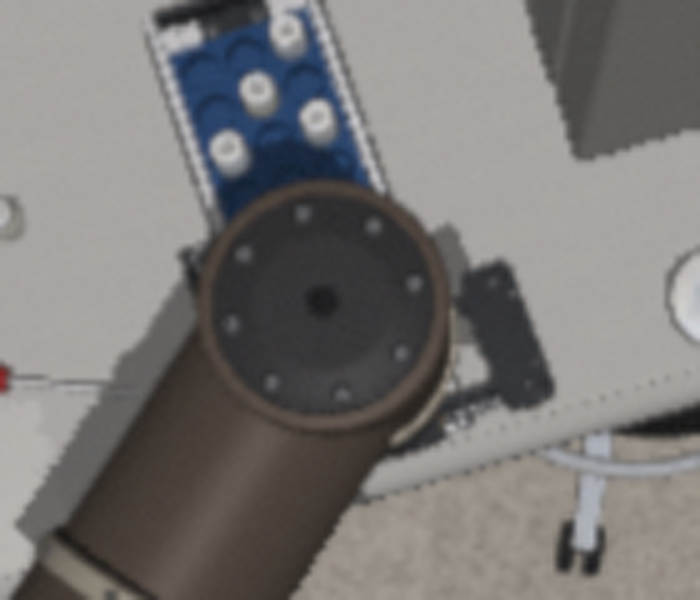

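View pics/side2.png

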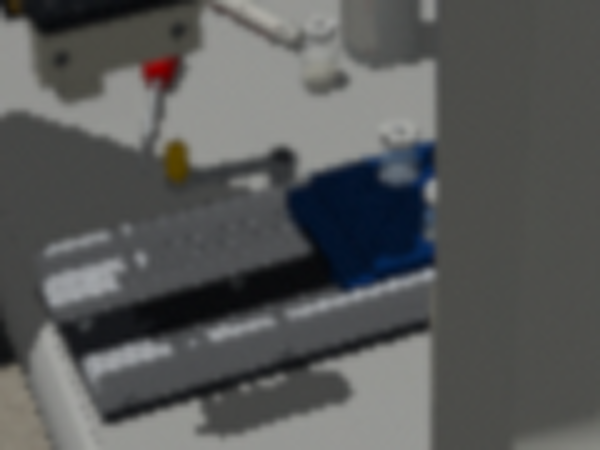

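The tray is seated: the block top is at 44.5 mm, and all four vials stand. The yellow knob is unchanged at side pixel (285,172). Next I work out the lever arc.

```bash
cat > way.py <<'E'
from h import *
s=r.get_state();p=s["tcp_pos"];Rt=R.from_euler('xyz',s["eef_rot"],degrees=True)
psi=18.35;piv=np.array([-.001,.066])
def tgt(th,gap,z,yawth=None):
    t=np.array([np.sin(th),-np.cos(th)])
    q=piv-.062*np.array([np.cos(th),np.sin(th)])-(.0165+gap)*t
    w=R.from_euler('z',psi,degrees=True).apply([q[0],q[1],0])+[.5125,.2693,z]
    y=psi+np.rad2deg(th if yawth is None else yawth)-90
    return w,R.from_euler('xyz',[180,0,y],degrees=True)
def show(lbl,a):
    w,Q=a;print(lbl,w.round(4),"travel",(Rt.inv().apply(w-p)/.5).round(4),"dr",((Rt.inv()*Q).as_rotvec()/2/np.pi).round(4))
print(p.round(4),s["eef_rot"].round(2))
E
python3 - <<'E'
from way import *
show("hi",tgt(-.1,.022,.177,0)); show("lo",tgt(-.1,.022,.052,0))
E
```

```text
[0.3823 0.2261 0.1772] [1.7997e+02 3.0000e-02 1.8390e+01]
hi [0.4219 0.3557 0.177 ] travel [ 0.1568 -0.2209  0.0003] dr [1.000e-04 0.000e+00 2.501e-01]
lo [0.4219 0.3557 0.052 ] travel [ 0.1569 -0.221   0.2503] dr [1.000e-04 0.000e+00 2.501e-01]
```

Request:
{"name": "jog_arm", "arguments": {"travel": [[0.02, -0.03, 0], [0.04, -0.055, 0], [0.06, -0.08, 0], [0.08, -0.11, 0], [0.1, -0.14, 0], [0.12, -0.17, 0], [0.14, -0.2, 0], [0.157, -0.221, 0], [0.157, -0.221, 0.02], [0.157, -0.221, 0.06]], "dr": [[0, 0, 0.027], [0, 0, 0.054], [0, 0, 0.081], [0, 0, 0.108], [0, 0, 0.135], [0, 0, 0.162], [0, 0, 0.189], [0, 0, 0.216], [0, 0, 0.243], [0, 0, 0.25]], "claw": [0, 0, 0, 0, 0, 0, 0, 0, 0, 0]}}

```text
time_s: 11.65
tcp_pos: [0.4222, 0.3565, 0.1476]
eef_rot: [-179.9, 0.0, -71.8]
contact_force: [1.1, 0.5, -0.4]
gripper_width: 0.0004
gripper_force: 0.0
```

```bash
python3 - <<'E'
from way import *
show("lo",tgt(-.1,.022,.052,0))
c=r.capture("side");cv2.imwrite("pics/s3.png",cv2.resize(c["pixels"][130:230,230:370,::-1],None,fx=5,fy=5,interpolation=cv2.INTER_CUBIC))
E
```

```text
[0.4222 0.3565 0.1476] [-1.7994e+02  4.0000e-02 -7.1780e+01]
lo [0.4219 0.3557 0.052 ] travel [0.0015 0.0015 0.1912] dr [-0.0002  0.0001 -0.0004]
```

View pics/s3.png

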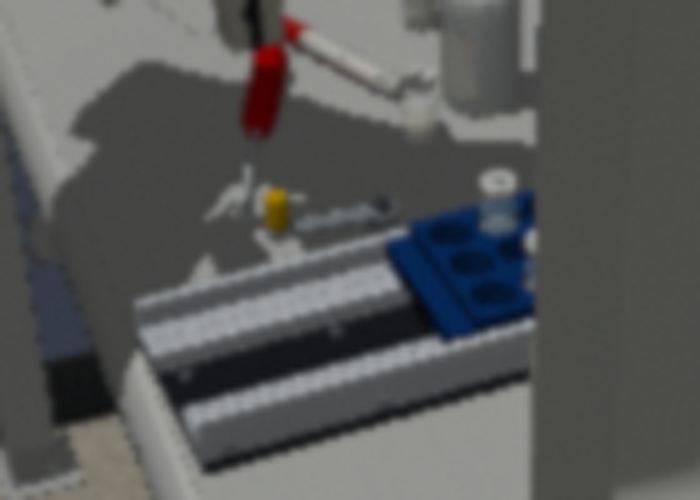

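The knob is unobstructed at crop (277,210), the tray is flat, and the fingertips are above and behind the knob. I'll descend.

Request:
{"name": "jog_arm", "arguments": {"travel": [[0, 0, 0.05], [0, 0, 0.1], [0, 0, 0.15], [0, 0, 0.18], [0, 0, 0.19], [0.01, 0, 0.19], [0.02, 0, 0.19], [0.025, 0, 0.19], [0.025, 0, 0.19], [0.025, 0, 0.19]], "dr": [[0, 0, 0], [0, 0, 0], [0, 0, 0], [0, 0, 0], [0, 0, 0], [0, 0, 0], [0, 0, 0], [0, 0, 0], [0, 0, 0], [0, 0, 0]], "claw": [0, 0, 0, 0, 0, 0, 0, 0, 0, 0]}}

```text
time_s: 12.95
tcp_pos: [0.4258, 0.3441, 0.0528]
eef_rot: [-180.0, 0.0, -71.6]
contact_force: [0.5, -0.5, 0.2]
gripper_width: 0.0006
gripper_force: 0.0
```

```bash
python3 - <<'E'
from way import *
for th in np.arange(-.1,1.6,.17): show(round(th,2),tgt(th,0,.052,max(th,0)))
E
```

```text
[0.4258 0.3441 0.0528] [-1.7998e+02  2.0000e-02 -7.1600e+01]
-0.1 [0.4267 0.3342 0.052 ] travel [0.0193 0.0046 0.0016] dr [-0.0001  0.0001  0.0001]
0.07 [0.4272 0.3233 0.052 ] travel [0.0403 0.0105 0.0016] dr [-0.0001  0.     -0.011 ]
0.24 [0.4295 0.3127 0.052 ] travel [0.062  0.0128 0.0016] dr [-0.0001  0.     -0.0381]
0.41 [0.4336 0.3026 0.052 ] travel [0.0837 0.0114 0.0016] dr [-0.0001  0.     -0.0651]
0.58 [0.4393 0.2933 0.052 ] travel [0.1049 0.0063 0.0016] dr [-0.0001  0.     -0.0922]
0.75 [0.4465 0.2852 0.052 ] travel [ 0.1249 -0.0022  0.0015] dr [-1.000e-04  0.000e+00 -1.192e-01]
0.92 [0.455  0.2783 0.052 ] travel [ 0.1432 -0.0141  0.0015] dr [-1.000e-04  0.000e+00 -1.463e-01]
1.09 [0.4646 0.2731 0.052 ] travel [ 0.1592 -0.0288  0.0015] dr [-1.000e-04  0.000e+00 -1.733e-01]
1.26 [0.4749 0.2695 0.052 ] travel [ 0.1725 -0.0461  0.0015] dr [-1.000e-04  0.000e+00 -2.004e-01]
1.43 [0.4856 0.2677 0.052 ] travel [ 0.1827 -0.0653  0.0016] dr [-1.000e-04  0.000e+00 -2.275e-01]
```

Request:
{"name": "jog_arm", "arguments": {"travel": [[0.01, 0.003, 0], [0.02, 0.005, 0], [0.03, 0.008, 0], [0.04, 0.0105, 0], [0.051, 0.012, 0], [0.062, 0.013, 0], [0.073, 0.0125, 0], [0.084, 0.0115, 0], [0.0945, 0.009, 0], [0.105, 0.006, 0]], "dr": [[0, 0, 0], [0, 0, 0], [0, 0, -0.005], [0, 0, -0.011], [0, 0, -0.0245], [0, 0, -0.038], [0, 0, -0.0515], [0, 0, -0.065], [0, 0, -0.0785], [0, 0, -0.092]], "claw": [0, 0, 0, 0, 0, 0, 0, 0, 0, 0]}}

```text
time_s: 14.2
tcp_pos: [0.4394, 0.2927, 0.0526]
eef_rot: [180.0, 0.0, -38.2]
contact_force: [-0.5, 0.6, 1.0]
gripper_width: 0.0003
gripper_force: 0.4
```

```bash
python3 - <<'E'
from way import *
for th in [.66,.75,.84,.92,1.01,1.09,1.18,1.26,1.35,1.43,1.5,1.57]: show(round(th,2),tgt(th,0,.052,max(th,0)))
c=r.capture("side");cv2.imwrite("pics/s4.png",cv2.resize(c["pixels"][130:230,230:370,::-1],None,fx=5,fy=5,interpolation=cv2.INTER_CUBIC))
E
```

```text
[0.4394 0.2927 0.0526] [179.99   0.   -38.25]
0.66 [0.4425 0.2893 0.052 ] travel [0.0092 0.0014 0.0011] dr [ 0.      0.     -0.0123]
0.75 [0.4465 0.2852 0.052 ] travel [0.0206 0.003  0.0011] dr [ 0.      0.     -0.0266]
0.84 [0.4509 0.2814 0.052 ] travel [0.0321 0.0036 0.0011] dr [ 0.      0.     -0.0409]
0.92 [0.455  0.2783 0.052 ] travel [0.0424 0.0032 0.0011] dr [ 0.      0.     -0.0536]
1.01 [0.46   0.2753 0.052 ] travel [0.0538 0.0018 0.0011] dr [ 0.     0.    -0.068]
1.09 [0.4646 0.2731 0.052 ] travel [ 0.0639 -0.0003  0.0011] dr [ 0.      0.     -0.0807]
1.18 [0.4699 0.2709 0.052 ] travel [ 0.0749 -0.0036  0.0011] dr [ 0.     0.    -0.095]
1.26 [0.4749 0.2695 0.052 ] travel [ 0.0845 -0.0074  0.0011] dr [ 0.      0.     -0.1077]
1.35 [0.4805 0.2683 0.052 ] travel [ 0.0948 -0.0126  0.0011] dr [ 0.      0.     -0.1221]
1.43 [0.4856 0.2677 0.052 ] travel [ 0.1036 -0.0179  0.0011] dr [ 0.      0.     -0.1348]
1.5 [0.4901 0.2675 0.052 ] travel [ 0.1109 -0.0231  0.0011] dr [ 0.      0.     -0.1459]
1.57 [0.4946 0.2676 0.052 ] travel [ 0.1178 -0.0289  0.0011] dr [ 0.      0.     -0.1571]
```

View pics/s4.png

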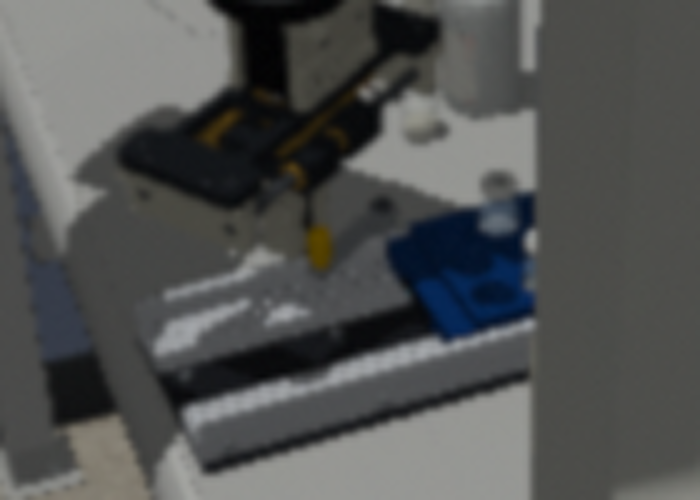

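The lever is turning: the knob is at crop (320,248), inboard of the fence and ahead of the fingers. I'll continue along the arc.

Request:
{"name": "jog_arm", "arguments": {"travel": [[0.009, 0.0015, 0], [0.0205, 0.003, 0], [0.032, 0.0035, 0], [0.0425, 0.003, 0], [0.054, 0.002, 0], [0.064, 0, 0], [0.075, -0.0035, 0], [0.0845, -0.0075, 0], [0.095, -0.0125, 0], [0.1035, -0.018, 0]], "dr": [[0, 0, -0.012], [0, 0, -0.0265], [0, 0, -0.041], [0, 0, -0.0535], [0, 0, -0.068], [0, 0, -0.0805], [0, 0, -0.095], [0, 0, -0.1075], [0, 0, -0.122], [0, 0, -0.135]], "claw": [0, 0, 0, 0, 0, 0, 0, 0, 0, 0]}}

```text
time_s: 15.5
tcp_pos: [0.4854, 0.2676, 0.0525]
eef_rot: [180.0, 0.0, 10.2]
contact_force: [-1.2, -0.2, 1.0]
gripper_width: 0.0003
gripper_force: 0.4
```

```bash
python3 - <<'E'
from way import *
for th in [1.5,1.57]: show(round(th,2),tgt(th,0,.052,max(th,0)))
E
```

```text
[0.4854 0.2676 0.0525] [1.7998e+02 3.0000e-02 1.0250e+01]
1.5 [0.4901 0.2675 0.052 ] travel [0.0092 0.0019 0.0009] dr [ 0.      0.0001 -0.0112]
1.57 [0.4946 0.2676 0.052 ] travel [0.018  0.0033 0.0009] dr [ 0.      0.0001 -0.0224]
```

Request:
{"name": "jog_arm", "arguments": {"travel": [[0.003, 0.001, 0], [0.006, 0.0015, 0], [0.009, 0.002, 0], [0.012, 0.0025, 0], [0.015, 0.003, 0], [0.018, 0.003, 0], [0.021, 0.003, 0], [0.024, 0.003, 0], [0.024, 0.003, 0], [0.024, 0.003, 0]], "dr": [[0, 0, -0.004], [0, 0, -0.0075], [0, 0, -0.011], [0, 0, -0.015], [0, 0, -0.0185], [0, 0, -0.022], [0, 0, -0.022], [0, 0, -0.022], [0, 0, -0.022], [0, 0, -0.022]], "claw": [0, 0, 0, 0, 0, 0, 0, 0, 0, 0]}}

```text
time_s: 16.75
tcp_pos: [0.4944, 0.2674, 0.0521]
eef_rot: [180.0, 0.3, 18.0]
contact_force: [-14.8, -0.2, 9.0]
gripper_width: 0.0006
gripper_force: 7.6
```

The lever is hard against its stop (15 N at the expected position). I'll retreat.

Request:
{"name": "jog_arm", "arguments": {"travel": [[0, 0, 0], [-0.02, 0, 0], [-0.05, 0, 0], [-0.08, 0, 0], [-0.08, 0, -0.1], [-0.1, 0, -0.2], [-0.15, -0.08, -0.28], [-0.2, -0.16, -0.32], [-0.22, -0.24, -0.32], [-0.22, -0.24, -0.32]], "dr": [[0, 0, 0], [0, 0, 0], [0, 0, 0], [0, 0, 0], [0, 0, 0], [0, 0, 0], [0, 0, 0], [0, 0, 0], [0, 0, 0], [0, 0, 0]], "claw": [0, 0, 0, 0, 0, 0, 0, 0, 0, 0]}}

```text
time_s: 18.0
tcp_pos: [0.3542, 0.3503, 0.2131]
eef_rot: [-179.9, -0.1, 18.2]
contact_force: [-0.1, -0.6, -0.6]
gripper_width: -0.0001
gripper_force: 0.0
```

```bash
python3 - <<'E'
from way import *
a=[]
for n,s in(("side",np.s_[130:230,230:370]),("top",np.s_[160:260,220:360])):
    c=r.capture(n);a.append(cv2.resize(c["pixels"][s][...,::-1],None,fx=4,fy=3,interpolation=cv2.INTER_CUBIC))
    for q in r.tip_of("latch_knob",n)[:2]: print(n,q["conf"],atz(c,[q["at"]],.058))
cv2.imwrite("pics/f.png",np.vstack(a))
print("expected",R.from_euler('z',18.35,degrees=True).apply([-.001,.004,0])+[.5125,.2693,.058])
E
```

```text
[0.3542 0.3503 0.2131] [-1.7991e+02 -7.0000e-02  1.8230e+01]
side 0.47 [[0.5060372  0.27321742 0.058     ]]
top 0.47 [[0.51296767 0.26172472 0.058     ]]
top 0.37 [[0.54689909 0.48959224 0.058     ]]
expected [0.51029157 0.27278178 0.058     ]
```

View pics/f.png

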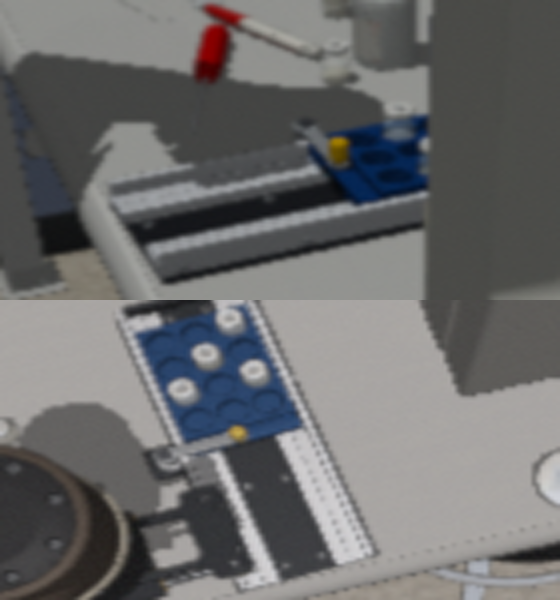

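The lever lies square across the lip with its knob at (238,433). The tray is home, all four vials stand, and the arm is clear.

```bash
python3 -c "
from plant import r
print(r.close_job())"
```

```text
the job is handed in; nothing more can be done
None
```

The tray is seated flat in its notches, the latch is fully across its lip against the stop, all four vials are standing, and the job is handed in at about 18 s; no verdict came back.

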